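# Prop the transilluminator's viewing cover at 45 degrees

### The job

On the bench stand two small instruments with hinged tops. On the wider one, the transilluminator with the framed see-through cover, raise the cover by its front handle until it stands at about 45 degrees, half-way between lying flat and upright, and let go so that it stays there. Leave the lid of the small block heater shut.

Things in the scene. Friction and masses are not known exactly. Their poses are not given: they have to be found in the camera images.
- cover (a joint): Angle of the transilluminator's cover (rad): 0 lying flat on its housing, grows as its front edge rises, 0.785 at 45 degrees, 1.57 upright, stop at 1.9; it may start a few degrees open. The hinge is stiff: the cover moves under some 5 N at the handle and stays at any angle where it is let go.
- cover_handle (a point): Centre of the cover's handle: a plain metal bar, diameter 14, 36 mm long between free flat ends, parallel to the hinge, on a 16 mm wide neck, 25 mm ahead of the cover's front edge; 80 mm above the worktop when closed. Pinched end to end from above, it turns between the fingers as the cover rises. Axes are the cover's: y along hinge and bar, x from handle to hinge, z out of its top.
- cover_hinge (a point): Middle of the cover's hinge line, at the rear top edge of the fixed white housing (150 deep x 210 wide x 60 high mm), 60 mm above the worktop; y along the hinge, x away from the front. The cover is a grey frame 140 x 204 x 14 mm with an amber window. Closed, the handle lies 165 mm ahead of this line and 20 mm above it, and moves on a circle about it.
- heater_lid (a joint): Angle of the lid of the other instrument, the small block heater (white housing 120 deep x 115 wide x 60 high mm, solid grey lid with a bright metal plate, same kind of handle): 0 shut, grows as it opens. It starts shut and is to stay so.

How it is judged:
At the end, for the whole second after the job is handed in: The transilluminator's cover stands still at 45 degrees, give or take 12 degrees (0.58 to 0.99 rad), and the block heater's lid is shut (under 0.1 rad) (value of joint cover between 0.58 and 0.99 rad and velocity of joint cover between -0.05 and 0.05 rad/s and value of joint heater_lid below 0.1 rad); the robot touches nothing.
It fails at once if the block heater's lid is opened (value of joint heater_lid above 0.1 rad).
It also fails if it takes over 32 s, if anything falls off the work surface, if the arm or the gripper's body presses on something with over 40 N, if the wrist force passes 120 N, or if a joint passes its speed limit or range.

### The arm

A 6-joint arm with a two-finger parallel gripper is mounted at the origin on a cart in front of the work surface, level with it; the furniture and walls round the work are solid. World frame = base frame: x ahead of the robot, y to its left, z up, the work surface at z = 0. Lengths are in m, angles in rad, forces in N, time in s.
With the tool pointing down it reaches from about 0.35 to 0.775 m from the base axis. Payload 5.5 kg.
Tool frame: the origin (TCP) lies between the finger pads; the fingertips stand 19 mm ahead of it and the grasp point (between the pads) is the TCP; z points along the fingers, y is the line along which they close (so a half turn about z gives the same grasp; the last joint's range is limited). The gripper opens to 85 mm and grips with 20 to 120 N. Pads are 22 mm wide; open, the fingers measure 114 mm over their backs; the gripper's body (76 mm by 85 mm) begins 54 mm behind the grasp point. The pads swing forward as they close: fully open they stand 13 mm farther back than shut.
Start: joints at [-1.314, 0.313, 0.046, 1.304, 0, 1.431], TCP at [0.222, -0.53, 0.212] pointing down, gripper open.
Joint ranges: [-2.76, 2.76], [-0.86, 1.69], [-1.03, 1.26], [-2.2, 2.34], [-1.47, 1.5], [-3.14, 3.14]. Speed limits (rad/s): [2.57, 2.57, 3.14, 3.14, 3.14, 3.14].

### API

Orientations are given as a unit quaternion [x, y, z, w].
In Python, from plant import bot gives the robot as it stands. The module is installed in compiled form; this text tells all that it offers.
- The arm moves only by the tool play_rows, never from a script. Its argument "deltas" is a list of rows, each a list of 3 entries, a list of its own where there are three numbers: the shift along the tool's x, y, z in m, then the turn, a rotation vector about the tool's x, y, z in rad, then the opening in per cent of the stroke, from 0 (shut) to 100 (fully open). A call has 1 to 20 rows; each row is the pose to reach, as a shift and turn from the pose commanded when the call began, along the tool's axes at that moment; what a row does not reach only later rows make up. A row lasts 1/8 s, in which the tool goes at most 62.5 mm and 10.7 degrees, less where a joint would pass 70% of its speed; a pose out of reach is approached as far as the arm can. A call with a gripper value outside its range is refused whole. The fingers move at their own pace and stop on an object; "force" is the grip in N (left out, the last holds). Time passes only in rows, so rows that repeat a pose let the fingers close. It gives the time, the measured TCP pose, the force, the opening and the grip force at its end, in the units of the state.
- bot.read_state(): the state, without advancing time (a new reading comes with each control period).
- bot.get_image(name): name is "scene" or "top"; returns a dict with "img" (480x640x3 uint8, blue, green, red), "range_z" (480x640 float32, m along the optical axis (not along the pixel's ray), 0 where there is no reading), "fx", "fy", "cx", "cy" (pixels), "D" ([k1, k2, p1, p2, k3] as OpenCV has them; the pictures are not rectified), "origin" and "attitude" of the camera in the world. Camera axes: x right, y up, looking along -z (the intrinsics and any distortion apply to the point x, -y, -z); pixel columns grow to the right and rows downward; lengths in m; the calibration is good to about 2 mm. A picture is of the moment at which its call begins.
- bot.close_job(): hands the job in; it is judged then, once.
The state is a dict: "t": time; "joint_positions": joint angles; "joint_velocities": joint speeds; "joint_efforts": joint torques, N m; "ee_pos": TCP position; "tcp_rot": TCP orientation; "contact_force": force on the tool from outside, world axes, zero at the start; "ft_torque": the same for the moment, N m; "gripper_width": finger opening in m; "grip_force": force on a finger pad.
Only numpy, scipy, OpenCV 4.12 (cv2) and the standard library are available. Lean on these libraries where they do the work, as an engineer would, in place of code of your own. Each camera call takes 0.05 s, during which the arm holds its last target. There are 200 camera calls.

## Working session

There is one attempt and no reset: what is moved stays moved. The work goes in short steps, Python scripts to look and compute and a tool call to move; the robot and the scene stay as the last step left them, time stands still between calls to the robot, and variables do not carry over. Pictures are saved under pics/ and viewed, at most 10 in all, crops included, and the job is handed in when it is done.

Besides the shell and the picture viewer there is one more tool, called after ">>>" as a command line: name --argument value ..., lists and objects as JSON in quotes. play_rows: Moves the arm, as the interface text tells. Its arguments: {"type":"object","properties":{"deltas":{"type":"array","items":{"type":"array"}},"force":{"type":"number"}},"required":["deltas"]}

```bash
mkdir -p pics; cat > h.py <<'E'
import numpy as np, cv2
from scipy.spatial.transform import Rotation as R
from plant import bot
def att(a):
    a=np.array(a); return a if a.shape==(3,3) else R.from_quat(a).as_matrix()
def cloud(d):
    z=d["range_z"]; v,u=np.mgrid[:480,:640]
    K=np.array([[d["fx"],0,d["cx"]],[0,d["fy"],d["cy"]],[0,0,1.]])
    n=cv2.undistortPoints(np.stack([u,v],-1).reshape(-1,1,2).astype(float),K,np.array(d["D"],float)).reshape(480,640,2)
    p=np.stack([n[...,0]*z,-n[...,1]*z,-z],-1)
    w=p@att(d["attitude"]).T+np.array(d["origin"]); w[z==0]=np.nan
    return w
E
python3 - <<'E'
from h import *
for n in("scene","top"):
    d=bot.get_image(n); cv2.imwrite(f"pics/{n}0.png",d["img"]); w=cloud(d); np.save(n+"0.npy",w)
    print(n,d["origin"],d["attitude"],d["fx"])
print(bot.read_state())
E
```

```text
scene [ 0.0345278  -0.80466613  0.47258686] [ 0.5041303  -0.18063559 -0.2705621   0.80001223] 496.8119411999151
top [ 0.38501073 -0.2007181   1.02905555] [-0.04798931  0.03460605  0.71356299 -0.69808832] 513.0527027979603
{'t': 0.1, 'joint_positions': array([-1.31360155e+00,  3.13921578e-01,  4.50999287e-02,  1.30357443e+00,
        1.83369618e-05,  1.43121153e+00]), 'joint_velocities': array([ 0.00180298,  0.00096967,  0.0014284 , -0.0010151 , -0.0009233 ,
        0.00103958]), 'joint_efforts': array([ 1.78544818e-03, -4.81728888e+01,  2.99241936e+01,  1.28178194e-02,
       -1.54943887e-04, -4.97813375e-06]), 'ee_pos': array([ 0.22209252, -0.52986666,  0.21070317]), 'tcp_rot': array([ 9.80384896e-01,  1.97090884e-01, -3.78569842e-05, -7.99032569e-04]), 'contact_force': array([-0.26083046,  0.30136146, -0.36134986]), 'ft_torque': array([ 0.00833239,  0.02649535, -0.04718612]), 'grip_force': 0.0, 'gripper_width': 0.08563051147340127}
```

View pics/top0.png

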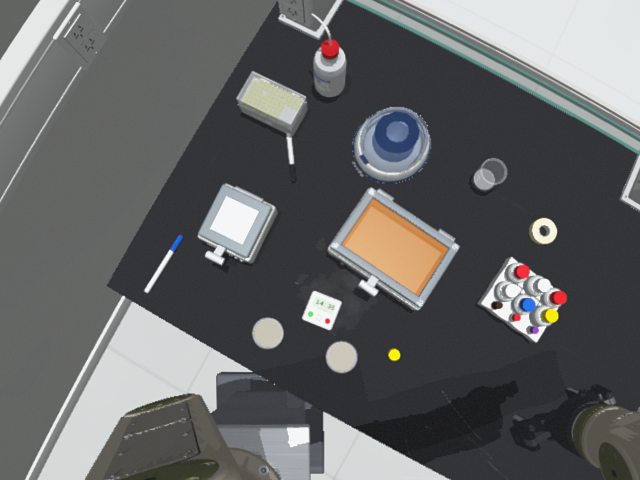

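View pics/scene0.png

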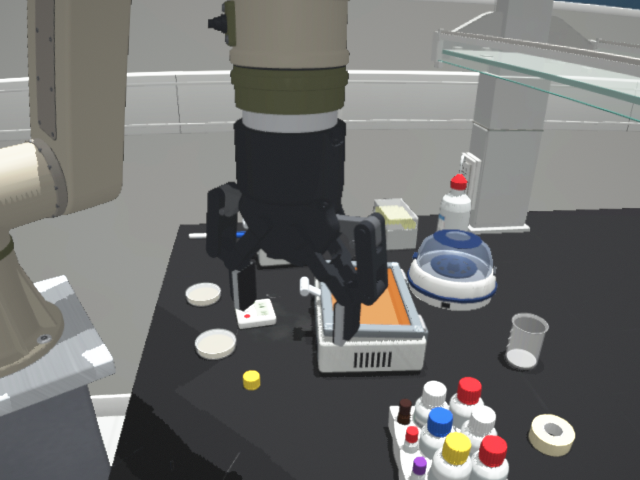

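The top view shows the transilluminator with its amber window at about (395,247) and its handle bar at about (370,286). The heater is at (236,224) with its handle at (216,256). The scene view shows the same bar at about (312,287). Next I'll measure these.

```bash
python3 - <<'E'
from h import *
im=cv2.imread("pics/top0.png"); w=np.load("top0.npy")
hsv=cv2.cvtColor(im,cv2.COLOR_BGR2HSV)
m=cv2.inRange(hsv,(8,90,90),(22,255,255))
n,l,s,c=cv2.connectedComponentsWithStats(m); k=1+np.argmax(s[1:,4]); print(s[k],c[k])
P=w[l==k]; P=P[~np.isnan(P).any(1)]
print("amber mean",P.mean(0)); A=np.c_[P[:,:2],np.ones(len(P))]; print("plane",np.linalg.lstsq(A,P[:,2],rcond=None)[0])
r=cv2.minAreaRect((P[:,:2]*1000).astype(np.float32)); print(r, cv2.boxPoints(r)); 
# handle: z>0.05 around (370,286)
for nm,(u0,u1,v0,v1) in dict(h=(352,388,270,302),heat=(200,234,240,270)).items():
    print(nm); np.set_printoptions(linewidth=250)
    print((w[v0:v1:2,u0:u1:2,2]*1000).round())
E
```

```text
[ 342  199  107   97 5158] [395.14017061 246.34955409]
amber mean [ 0.49493879 -0.33215192  0.07335459]
plane [-0.04075244  0.02814998  0.10287463]
((495.61846923828125, -332.51043701171875), (172.60914611816406, 108.73912811279297), 54.67594909667969) [[ 401.3573  -371.4894 ]
 [ 490.07703 -434.3624 ]
 [ 589.87964 -293.53146]
 [ 501.1599  -230.65848]]
h
[[ -2.  18.  45.  54.  57.  59.  72.  76.  81.  82.  80.  81.  80.  82.  77.  76.  76.  76.]
 [  4.  -0.   1.  33.  54.  58.  60.  60.  79.  83.  80.  84.  78.  80.  78.  80.  75.  72.]
 [ -0.   1.   2.   0.  34.  44.  57.  55.  57.  75.  81.  82.  83.  82.  81.  81.  78.  73.]
 [ -2.  -1.  -0.   2.  -4.  20.  43.  53.  57.  80.  76.  77.  86.  80.  80.  81.  79.  78.]
 [ -0.   1.  -0.   1.  -0.   2.  -0.  36.  48.  84.  81.  80.  77.  80.  85.  83.  82.  80.]
 [  1.  -3.  -0.   1.   1.  92.  -1.   1.  82.  83.  83.  82.  80.  61.  79.  81.  83.  81.]
 [ -0.  -2.   2.   1.  93.  94.  94.  85.  89.  84.  87.  84.  78.  58.  58.  78.  82.  82.]
 [ -1.  -2.  -1.  92.  93.  94.  94.  93.  90.  88.  85.  83.  41.  54.  62.  58.  nan  80.]

[... 1115 characters left out ...]
-1. -3. -2.  4. -0. -1. 78. 76. 76. 75. 70. 60. 59. 57. 75.]
 [-2.  3.  1. 88. 83. 81. 80. 78. 79. 80. 80. 76.  2. -1. 56. 55. 58.]
 [-1. -0.  0. 85. 84. 85. 88. 81. 80. 80. 79.  4. -0. -1.  0. 33. 44.]
 [-1.  2. -1. 87. 89. 86. 85. 85. 83. 84. 82.  1. -1. -2. -1. -2.  3.]
 [ 0. -1. -2.  1. 80. 86. 86. 82. 85. 85. 83. 84. 79. -4.  3.  1. -3.]
 [ 1.  1.  1.  1. -6.  2. 80. 83. 88. 86. 84. 85. 78. -5. -1.  0. -1.]
 [-0.  1.  2. -2. -3. -3.  0.  5. 81. 84. 87. 87.  1. -1. -0. -1. -1.]
 [-3. -1. -2.  1. -4. -2. -2.  0.  2. -1. 80. 78.  0.  0. -1.  1. -1.]
 [ 1. -3. -1.  2. -2. -1. -2. -1.  2. -0. -4.  2. -3. -1.  1. -2. -1.]
 [-1.  2.  0. -2. -0.  1. -2. -2. -2. -4. -1.  0. -1.  2. -1. -0. -0.]]
```

```bash
python3 -c "
import cv2
i=cv2.imread('pics/top0.png')[180:320,310:470];cv2.imwrite('pics/c1.png',cv2.resize(i,None,fx=4,fy=4,interpolation=cv2.INTER_CUBIC))"
```

```text
(no output)
```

View pics/c1.png

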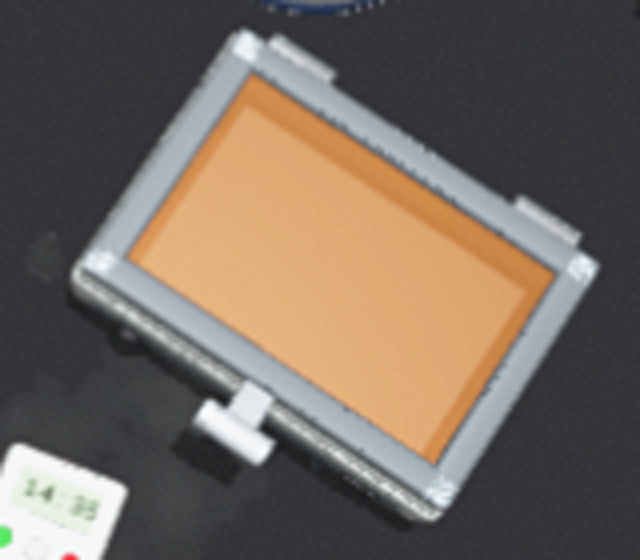

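The crop shows the bar from about (195,410) to (270,455) in crop pixels, with its neck clear. The cover starts a few degrees open. Next are the handle's position and the arc.

```bash
python3 - <<'E'
from h import *
w=np.load("top0.npy"); im=cv2.imread("pics/top0.png")
s=w[268:304,350:390].reshape(-1,3); s=s[s[:,2]>.0885]
print(len(s),s.mean(0)); r=cv2.minAreaRect((s[:,:2]*1000).astype(np.float32)); print(r)
# frame orientation from all cover points (z 68..90), region
g=w[185:312,322:465].reshape(-1,3); g=g[(g[:,2]>.066)&(g[:,2]<.088)]
print(cv2.minAreaRect((g[:,:2]*1000).astype(np.float32)), g.mean(0))
g=w[185:312,322:465].reshape(-1,3); g=g[(g[:,2]>.045)&(g[:,2]<.087)]
print(cv2.minAreaRect((g[:,:2]*1000).astype(np.float32)), g.mean(0))
st=bot.read_state(); print(R.from_quat(st["tcp_rot"]).as_matrix().round(3))
E
```

```text
148 [ 0.4183822  -0.27613638  0.09365258]
((419.28173828125, -276.9725341796875), (35.8309440612793, 15.809791564941406), 54.43671798706055)
((485.11700439453125, -324.8464050292969), (205.61293029785156, 178.21124267578125), 55.2397575378418) [ 0.49413436 -0.33176237  0.0749947 ]
((487.0565185546875, -325.57763671875), (210.9457244873047, 181.997802734375), 54.74936294555664) [ 0.49218632 -0.3295314   0.07391789]
[[ 0.922  0.386 -0.   ]
 [ 0.386 -0.922  0.002]
 [ 0.    -0.002 -1.   ]]
```

>>> play_rows --deltas '[[[0.28,-0.157,0.02],[0,0,-2.13],100],[[0.28,-0.157,0.02],[0,0,-2.13],100],[[0.28,-0.157,0.02],[0,0,-2.13],100],[[0.28,-0.157,0.02],[0,0,-2.13],100],[[0.28,-0.157,0.02],[0,0,-2.13],100],[[0.28,-0.157,0.02],[0,0,-2.13],100],[[0.28,-0.157,0.02],[0,0,-2.13],100],[[0.28,-0.157,0.02],[0,0,-2.13],100],[[0.28,-0.157,0.02],[0,0,-2.13],100],[[0.28,-0.157,0.02],[0,0,-2.13],100],[[0.28,-0.157,0.02],[0,0,-2.13],100],[[0.28,-0.157,0.02],[0,0,-2.13],100],[[0.28,-0.157,0.02],[0,0,-2.13],100],[[0.28,-0.157,0.02],[0,0,-2.13],100],[[0.28,-0.157,0.02],[0,0,-2.13],100],[[0.28,-0.157,0.02],[0,0,-2.13],100]]'

```text
t: 2.1
ee_pos: [0.4198, -0.2774, 0.1915]
tcp_rot: [0.303, 0.953, -0.0, 0.0]
contact_force: [0.1, 0.1, 0.2]
gripper_width: 0.0855
grip_force: 0.0
```

```bash
python3 - <<'E'
from h import *
s=bot.read_state(); M=R.from_quat(s["tcp_rot"]).as_matrix(); print(s["t"],s["ee_pos"],s["joint_positions"].round(3)); print(M.round(3))
print("handle in tool", M.T@(np.array([.419,-.2765,.087])-s["ee_pos"]))
d=bot.get_image("scene"); cv2.imwrite("pics/s1.png",d["img"]); w=cloud(d); np.save("s1.npy",w)
h=np.array([.816,-.578]); a=np.array([.578,.816])
q=w.reshape(-1,3); v=(q[:,:2]-[.419,-.2765])
k=(abs(v@h)<.016)&(abs(v@a)<.03)&(q[:,2]>.07)&(q[:,2]<.105); v=v[k]
print(k.sum(), (v@h).min(),(v@h).max(),(v@a).min(),(v@a).max(), q[k,2].max())
E
```

```text
2.1 [ 0.41975885 -0.27736808  0.19149117] [-0.744  0.182 -0.176  1.213 -0.    -0.128]
[[-0.817  0.577 -0.   ]
 [ 0.577  0.817 -0.   ]
 [-0.    -0.    -1.   ]]
handle in tool [0.00112512 0.00028099 0.1044911 ]
207 -0.006857280789920439 0.01590133696642467 -0.0215750162147542 0.017565751214659548 0.09560555922684355
```

View pics/s1.png

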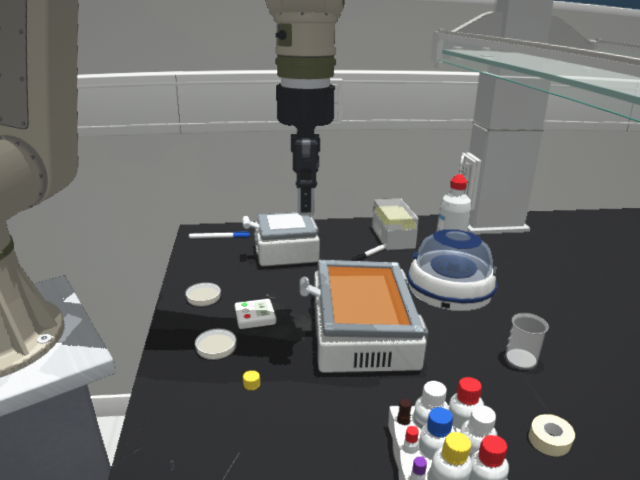

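The gripper hangs at (306,205), in line above the bar at (305,287), and the scene view agrees with the estimate. I'll go down and pinch.

>>> play_rows --deltas '[[[0,0,0.04],[0,0,0],100],[[0,0,0.07],[0,0,0],100],[[0,0,0.09],[0,0,0],100],[[0,0,0.102],[0,0,0],100],[[0,0,0.102],[0,0,0],100],[[0,0,0.102],[0,0,0],60],[[0,0,0.102],[0,0,0],45],[[0,0,0.102],[0,0,0],20],[[0,0,0.102],[0,0,0],20],[[0,0,0.102],[0,0,0],20],[[0,0,0.102],[0,0,0],20],[[0,0,0.102],[0,0,0],20]]' --force 40

```text
t: 3.65
ee_pos: [0.4198, -0.2773, 0.0895]
tcp_rot: [0.303, 0.953, -0.0, -0.0]
contact_force: [-0.7, -0.1, 0.0]
gripper_width: 0.0172
grip_force: 0.0
```

The fingers closed to 17 mm with no grip force, so they missed the bar. I'll look before doing anything else.

```bash
python3 - <<'E'
from h import *
a=bot.get_image("scene"); b=bot.get_image("top"); 
np.save("s2.npy",cloud(a)); np.save("t2.npy",cloud(b))
cv2.imwrite("pics/s2f.png",a["img"]);cv2.imwrite("pics/t2f.png",b["img"])
f=lambda i:cv2.resize(i,(400,480),interpolation=cv2.INTER_CUBIC)
cv2.imwrite("pics/c2.png",np.hstack([f(a["img"][190:370,230:380]),f(b["img"][215:335,305:405])]))
for n,d in(("scene",a),("top",b)):
    K=np.array([[d["fx"],0,d["cx"]],[0,d["fy"],d["cy"]],[0,0,1.]])
    for p in([.4198,-.2773,.0705],[.4198,-.2773,.0895],[.419,-.2765,.087]):
        c=att(d["attitude"]).T@(np.array(p)-d["origin"])*[1,-1,-1]
        print(n,p,cv2.projectPoints(c.reshape(1,3),np.zeros(3),np.zeros(3),K,np.array(d["D"]))[0].ravel())
E
```

```text
scene [0.4198, -0.2773, 0.0705] [304.2393321  295.07930176]
scene [0.4198, -0.2773, 0.0895] [304.24342075 284.38640785]
scene [0.419, -0.2765, 0.087] [303.50761052 285.75003958]
top [0.4198, -0.2773, 0.0705] [367.09087826 287.10812462]
top [0.4198, -0.2773, 0.0895] [367.90890712 286.71104765]
top [0.419, -0.2765, 0.087] [367.37663789 287.21126031]
```

View pics/c2.png

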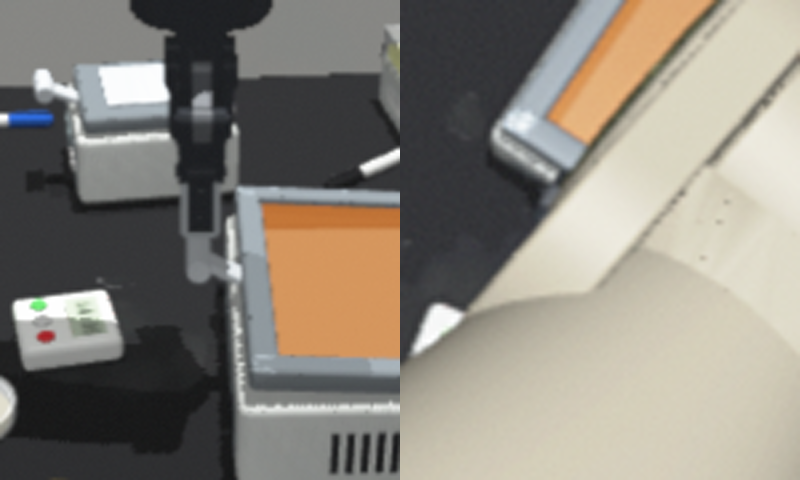

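```bash
python3 - <<'E'
from h import *
np.set_printoptions(linewidth=220,suppress=True)
w=np.load("s2.npy"); o=np.array([.4198,-.2773]); h=np.array([.816,-.578]); a=np.array([.578,.816])
for v in range(240,302,3):
    print(v,[(round(1000*float((w[v,u,:2]-o)@h)),round(1000*float((w[v,u,:2]-o)@a)),round(1000*float(w[v,u,2]))) for u in(298,302,306,310)])
i=cv2.imread("pics/s2f.png")[235:310,270:345]; cv2.imwrite("pics/c3.png",cv2.resize(i,(600,600),interpolation=cv2.INTER_CUBIC))
print(bot.read_state()["contact_force"],bot.read_state()["gripper_width"])
E
```

```text
240 [(-9, -60, 192), (-4, -61, 193), (1, -62, 193), (7, -62, 193)]
243 [(-9, -57, 187), (-4, -53, 184), (2, -50, 183), (7, -58, 187)]
246 [(-9, -54, 181), (-4, -54, 181), (2, -53, 180), (7, -54, 181)]
249 [(-9, -51, 175), (-4, -51, 175), (2, -50, 174), (7, -51, 175)]
252 [(-9, -46, 168), (-4, -37, 163), (2, -39, 164), (7, -37, 163)]
255 [(-9, -43, 161), (-4, -39, 160), (2, -40, 160), (7, -39, 160)]
258 [(-9, -39, 155), (-4, -23, 147), (2, -22, 146), (7, -39, 155)]
261 [(-9, -17, 138), (-4, -21, 141), (2, -20, 140), (8, -15, 137)]
264 [(-9, -16, 133), (-4, -22, 137), (2, -23, 137), (8, -17, 133)]
267 [(-9, -15, 128), (-4, -21, 131), (2, -22, 131), (8, -15, 127)]
270 [(-9, -15, 122), (-4, -22, 126), (2, -21, 126), (8, -12, 121)]
273 [(-9, -14, 117), (-4, -23, 122), (2, -22, 121), (8, -15, 117)]
276 [(-9, -15, 113), (-4, -21, 116), (2, -20, 115), (8, -16, 113)]
279 [(-9, 176, -2), (-3, 10, 93), (3, 10, 93), (14, 176, -2)]
282 [(-9, 162, 0), (-3, 2, 93), (3, -2, 95), (13, 163, -1)]
285 [(-9, 153, -1), (-3, -9, 94), (3, -8, 93), (9, 6, 85)]
288 [(-9, 142, -1), (-4, -18, 94), (2, -17, 93), (9, -3, 85)]
291 [(-10, 131, -2), (-4, -18, 89), (2, -18, 89), (9, -7, 82)]
294 [(-10, 120, -1), (-4, -17, 83), (2, -19, 84), (12, 119, -1)]
297 [(-10, 110, -1), (-2, 108, 0), (5, 111, -2), (12, 107, 0)]
300 [(-10, 100, -1), (-3, 99, -1), (5, 98, 0), (12, 101, -2)]
[ 0.97024741 -0.73430888  0.29952908] 0.017171755310740618
```

View pics/c3.png

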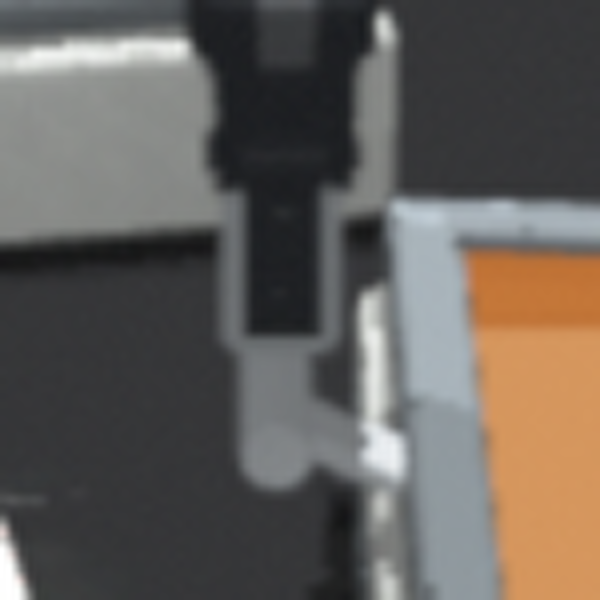

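The bar sits where I measured it (z≈86 mm), but the fingertips are at z≈112 mm. That's about 40 mm higher than the TCP reading implies. I'll check the earlier frame to see whether it shows the same offset.

```bash
python3 - <<'E'
from h import *
o=np.array([.4198,-.2773]); h=np.array([.816,-.578]); a=np.array([.578,.816])
for f,tz in(("s1",.1915),("s2",.0895)):
    w=np.load(f+".npy"); q=w[150:300,280:330].reshape(-1,3); x=(q[:,:2]-o)@h; y=(q[:,:2]-o)@a
    k=(abs(x)<.014)&(abs(y)<.07)&(q[:,2]>.1); p=q[k]; print(f,k.sum(),"low z",np.sort(p[:,2])[:20:4].round(4),"TCP",tz, "a of low",y[k][np.argsort(p[:,2])[:5]].round(3))
w=np.load("scene0.npy"); q=w.reshape(-1,3); o=np.array([.2221,-.5299]); k=(np.linalg.norm(q[:,:2]-o,axis=1)<.07)&(q[:,2]>.12)&(q[:,2]<.4)
print("start low z",np.sort(q[k,2])[:40:5].round(4),"TCP .2107")
s=bot.read_state(); print(s["ee_pos"],s["joint_positions"],s["gripper_width"])
E
```

```text
s1 806 low z [0.2227 0.2234 0.2243 0.2248 0.2251] TCP 0.1915 a of low [-0.047 -0.047 -0.048 -0.048 -0.049]
s2 2525 low z [0.1084 0.1095 0.1098 0.11   0.1104] TCP 0.0895 a of low [-0.014 -0.014 -0.015 -0.015 -0.016]
start low z [0.2423 0.243  0.2433 0.2435 0.2438 0.2439 0.2441 0.2442] TCP .2107
[ 0.41975763 -0.27736666  0.08946314] [-7.43546178e-01  2.48651990e-01 -3.52588300e-01  9.69595572e-01
 -8.46658903e-05 -1.28701694e-01] 0.017171755310740618
```

All three frames agree: the real pads sit about 40 mm behind the reported TCP. I'll open, go down 40 mm further and pinch again.

>>> play_rows --deltas '[[[0,0,0],[0,0,0],100],[[0,0,0],[0,0,0],100],[[0,0,0],[0,0,0],100],[[0,0,0],[0,0,0],100],[[0,0,0],[0,0,0],100],[[0,0,0.015],[0,0,0],100],[[0,0,0.03],[0,0,0],100],[[0,0,0.04],[0,0,0],100],[[0,0,0.04],[0,0,0],60],[[0,0,0.04],[0,0,0],20],[[0,0,0.04],[0,0,0],20],[[0,0,0.04],[0,0,0],20],[[0,0,0.04],[0,0,0],20],[[0,0,0.04],[0,0,0],20]]' --force 40

```text
t: 5.5
ee_pos: [0.4204, -0.2773, 0.0499]
tcp_rot: [0.302, 0.953, 0.0, 0.001]
contact_force: [2.3, 2.8, 2.9]
gripper_width: 0.035
grip_force: 41.1
```

Good pinch: 35 mm opening at 41 N. Now I'll lift along the arc.

>>> play_rows --deltas '[[[-0.0015,0,-0.008],[0,0,0],20],[[-0.0035,0,-0.016],[0,0,0],20],[[-0.0055,0,-0.023],[0,0,0],20],[[-0.008,0,-0.03],[0,0,0],20],[[-0.0105,0,-0.0365],[0,0,0],20],[[-0.0135,0,-0.043],[0,0,0],20],[[-0.0165,0,-0.0495],[0,0,0],20],[[-0.02,0,-0.056],[0,0,0],20],[[-0.024,0,-0.0625],[0,0,0],20],[[-0.028,0,-0.0685],[0,0,0],20],[[-0.032,0,-0.074],[0,0,0],20],[[-0.0365,0,-0.08],[0,0,0],20],[[-0.0365,0,-0.08],[0,0,0],20]]'

```text
t: 7.12
ee_pos: [0.4501, -0.2985, 0.1304]
tcp_rot: [0.303, 0.953, 0.0, 0.0]
contact_force: [3.2, 3.9, -5.3]
gripper_width: 0.0347
grip_force: 41.4
```

>>> play_rows --deltas '[[[-0.005,0,-0.0055],[0,0,0],20],[[-0.01,0,-0.0107],[0,0,0],20],[[-0.0145,0,-0.0152],[0,0,0],20],[[-0.0185,0,-0.019],[0,0,0],20],[[-0.0227,0,-0.0225],[0,0,0],20],[[-0.0227,0,-0.0225],[0,0,0],20],[[-0.0227,0,-0.0225],[0,0,0],20]]'

```text
t: 8.0
ee_pos: [0.4683, -0.3114, 0.1524]
tcp_rot: [0.303, 0.953, 0.0, -0.0]
contact_force: [1.9, 3.7, -8.0]
gripper_width: 0.0344
grip_force: 41.6
```

```bash
python3 - <<'E'
from h import *
d=bot.get_image("scene"); cv2.imwrite("pics/s3.png",d["img"]); w=cloud(d)
m=cv2.inRange(cv2.cvtColor(d["img"],cv2.COLOR_BGR2HSV),(8,110,90),(20,255,255)); n,l,s,c=cv2.connectedComponentsWithStats(m); k=1+np.argmax(s[1:,4]); print(s[k])
P=w[l==k]; P=P[~np.isnan(P).any(1)]; x=P[:,:2]@[.816,-.578]; c=np.polyfit(x,P[:,2],1); print("angle",np.degrees(np.arctan(-c[0])),P.mean(0))
E
```

```text
[ 357  229   59   86 1560]
angle 43.26276827154383 [ 0.51889336 -0.34634155  0.11262312]
```

View pics/s3.png

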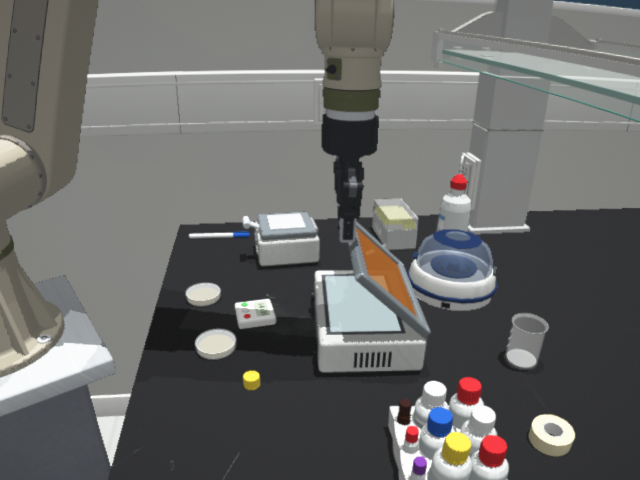

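The cover is open with its amber window at about (385,270), standing at roughly 43°. The gripper holds the bar at (347,235), and the heater lid at (287,225) is shut. Now I'll open the fingers and retreat upward.

>>> play_rows --deltas '[[[0,0,0],[0,0,0],60],[[0,0,0],[0,0,0],80],[[0,0,0],[0,0,0],100],[[0,0,0],[0,0,0],100],[[0,0,0],[0,0,0],100],[[0.003,0,-0.02],[0,0,0],100],[[0.01,0,-0.05],[0,0,0],100],[[0.02,0,-0.09],[0,0,0],100],[[0.02,0,-0.1],[0,0,0],100],[[0.02,0,-0.1],[0,0,0],100],[[0.02,0,-0.1],[0,0,0],100]]'

```text
t: 9.43
ee_pos: [0.4515, -0.2997, 0.2505]
tcp_rot: [0.303, 0.953, 0.0, -0.001]
contact_force: [0.1, -0.0, -0.2]
gripper_width: 0.0856
grip_force: 0.0
```

```bash
python3 - <<'E'
from h import *
d=bot.get_image("scene"); cv2.imwrite("pics/s4.png",d["img"]); w=cloud(d)
m=cv2.inRange(cv2.cvtColor(d["img"],cv2.COLOR_BGR2HSV),(8,110,90),(20,255,255)); n,l,s,c=cv2.connectedComponentsWithStats(m); k=1+np.argmax(s[1:,4])
P=w[l==k]; P=P[~np.isnan(P).any(1)]; x=P[:,:2]@[.816,-.578]; c=np.polyfit(x,P[:,2],1); print("angle",np.degrees(np.arctan(-c[0])))
E
```

```text
angle 43.2496359171341
```

View pics/s4.png

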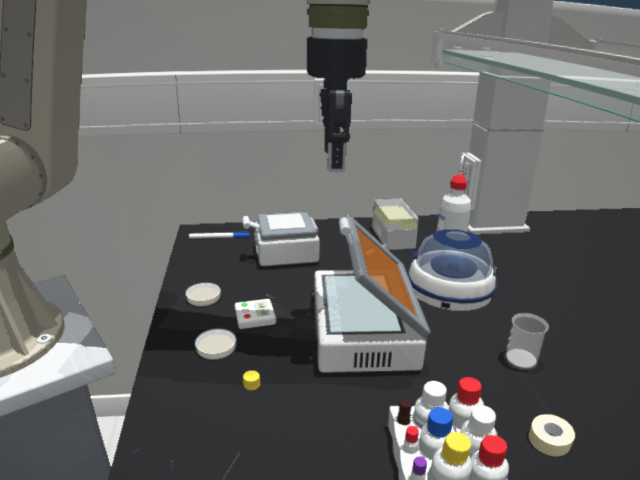

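The cover stays at about 43° with its handle free at (345,228). The gripper is clear at (337,155) and the heater is shut, so I'll hand in.

```bash
python3 -c "
from plant import bot; print(bot.close_job())"
```

```text
the job is handed in; nothing more can be done
None
```

I raised the transilluminator cover to about 43° and let go. It stayed there, the heater lid is shut and the gripper is clear. The first pinch missed, because the pads sit about 40 mm behind the reported TCP. I handed the job in at about 9.5 s, but the hand-in call returned no verdict.

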